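# Hang the spun sample bottle in the slotted rack

## Task

Pull the green-capped bottle up out of the centrifuge rotor and hang it in the free bay of the slotted rack, the bay in line with the green tag: its neck goes in at the open mouth of the plate, along the slot and round into the bay until it is fully home against the bay's closed end, hanging straight by its cap on the plate, let go and still. Leave the other bottles and the wash bottle standing or hanging where they are.

Things in the scene. Friction and masses are not known exactly. Their poses are not given: they have to be found in the camera images.
- green_bottle: The bottle to move: amber, 134 tall, green cap, about 90 g; starts upright in a rotor well. Origin: centre of its underside, z up along its axis. From the underside up: round body diameter 34 up to 70, shoulder narrowing up to 80, neck diameter 15 from 80 to 104, round cap diameter 34 from 104 to 134 (grip it from above).
- green_bottle_cap (a point): Centre of the underside of the green cap, on the bottle's axis, 104 above the bottle's origin. Only the cap's 34 wide underside can rest on the rack's plate; body and cap are too wide for the slot, only the neck passes.
- red_bottle: amber bottle, 134 tall, red cap; origin: centre of its underside, z up along its axis. Same shape as the green-capped bottle. Stands in another well; leave it.
- blue_bottle: amber bottle, 134 tall, blue cap; origin: centre of its underside, z up along its axis. Same shape as the green-capped bottle. Stands in another well; leave it.
- hung_bottle: amber bottle, 134 tall, white cap; origin: centre of its underside, z up along its axis. Same shape as the green-capped bottle. Already hangs by its cap in the occupied bay of the rack; leave it.
- rotor: Dark navy centrifuge rotor, fixed on the bench, any yaw: bowl 210 across, 58 high, hub with brass knob (58 high) in the middle. Origin: centre of its underside. Four grey upright wells, axes 58 from the centre along its +x, +y, -x, -y; bore diameter 44, rim 64 high, floor 16 high. One well is empty.
- rack: Hanging rack, fixed: blue base 120 (x) by 190 (y) by 8 high, yellow plate of the same outline, 6 thick, top 130 above the bench, on four posts (diameter 10, at x +-52, y +-87). Origin: centre of the base's underside; +x runs from the mouth side to the back. A slot 22 wide in the plate: stem, cross slot and two bays (see the rack points).
- rack_mouth (a point): Middle of the slot's open mouth, on the plate's front edge (rack x = -60, y = 0), at the plate's top surface, 130 above the bench. From here the 22 wide stem runs straight along rack +x to the cross slot.
- rack_turn (a point): Where the stem meets the cross slot: rack x = +20, y = 0, at the plate's top. The cross slot (22 wide) runs along rack y from -61 to +61. At each end, centred on y = +50 and y = -50, a 22 wide bay leads from it back towards the front (-x) to its closed end at x = -24. A 28 wide tongue of plate parts stem and bay.
- bay_tag: Green tag: tile 18 by 34 by 3 fixed on the plate's back strip, in line with the free bay. Origin: NOT on the tile but at the hanging place in the free bay (rack x = -15, y = +50 or -50), at the plate's top; the tile's centre is 61 from it along +x. Axes as the rack's. A bottle hung home has its axis here and its underside 26 above the bench.
- wash_bottle: White wash bottle with yellow cap, loose, diameter 56, 160 high, standing between rotor and rack. Origin: centre of its underside. Leave it standing.

How it is judged:
On the way:
1. the green-capped bottle is lifted clear of its well (height (world z) of green_bottle above 0.07 m), for 0.1 s.
At the end, for the whole second after the job is handed in: Green-capped bottle hangs at rest in the free bay: axis within 12 mm along and 10 mm across the bay of the hanging place, cap underside within 4 mm of the plate top, tilt under 0.12 rad; red, blue and wash bottles within 25 mm, white-capped one within 20 mm of their starts, upright (x of green_bottle in the frame of bay_tag between -0.012 and 0.012 m and y of green_bottle in the frame of bay_tag between -0.01 and 0.01 m and z of green_bottle_cap in the frame of rack between 0.126 and 0.134 m and angle between green_bottle's own z axis and vertical below 0.12 rad and linear speed of green_bottle below 0.02 m/s and angular speed of green_bottle below 0.3 rad/s and distance of each of red_bottle, blue_bottle, wash_bottle from where it was at the start of the episode below 0.025 m and angle between each of red_bottle, blue_bottle, hung_bottle's own z axis and vertical below 0.25 rad and distance of hung_bottle from where it was at the start of the episode below 0.02 m and angle between wash_bottle's own z axis and vertical below 0.2 rad); the robot touches nothing.
It fails at once if a bystander bottle is displaced (over 25 mm; the hung one 20 mm) or tipped (over 0.25 rad; the wash bottle 0.2 rad) (distance of any of red_bottle, blue_bottle, wash_bottle from where it was at the start of the episode above 0.025 m or angle between any of red_bottle, blue_bottle, hung_bottle's own z axis and vertical above 0.25 rad or distance of hung_bottle from where it was at the start of the episode above 0.02 m or angle between wash_bottle's own z axis and vertical above 0.2 rad).
It also fails if it takes over 48 s, if anything falls off the work surface, if the arm or the gripper's body presses on something with over 40 N, if the wrist force passes 120 N, or if a joint passes its speed limit or range.

## Robot

A 7-joint arm with a two-finger parallel gripper is mounted at the origin on the work surface. World frame = base frame: x ahead of the robot, y to its left, z up, the work surface at z = 0. Lengths are in m, angles in rad, forces in N, time in s.
With the tool pointing down it reaches from about 0.425 to 0.875 m from the base axis. Payload 4.7 kg.
Tool frame: the origin (TCP) lies at the very end of the fingers, on their centre line; the grasp point (between the pads) lies 19 mm behind it; z points along the fingers, y is the direction in which the jaws open and shut (so a half turn about z gives the same grasp; the last joint's range is limited). The gripper opens to 87 mm and grips with 3 to 60 N. Pads are 19 mm wide; open, the fingers measure 117 mm over their backs; the gripper's body (75 mm by 190 mm) begins 51 mm behind the grasp point.
Start: joints at [1.238, 0.321, -0.07, 1.45, 0.023, 1.371, -0.057], TCP at [0.221, -0.611, 0.223] pointing down, gripper open.
Joint ranges: [-2.86, 2.86], [-0.3, 2.09], [-1.38, 1.24], [0.06, 2.45], [-1.56, 4.7], [0.09, 2.05], [-2.69, 2.69]. Speed limits (rad/s): [2.57, 2.57, 3.14, 3.14, 3.14, 3.14, 3.14].

## Interface

Orientations are given as a rotation vector (axis times angle).
In Python, from bench import * gives the robot as it stands.
- The arm moves only by the shell command python3 -m jog 'ROWS' [OPENING] [FORCE]. ROWS is JSON, a list of rows, each a list of 4 numbers: the shift along the world's x, y, z in mm, then the turn about the world's z in rad. In form: [[x, y, z, twist], ...]. A call has exactly 8 rows; each row is the pose to reach, as a shift and turn from the pose commanded when the call began; what a row does not reach only later rows make up. A row lasts 1/8 s, in which the tool goes at most 62.5 mm and 10.7 degrees, less where a joint would pass 70% of its speed; a pose out of reach is approached as far as the arm can. A call with a gripper value outside its range is refused whole. OPENING is the opening, from -1 (shut) to 1 (fully open), set as the call begins (- or left out, the last holds). The fingers move at their own pace and stop on an object; FORCE is the grip in N (left out, the last holds). Time passes only in rows, so rows that repeat a pose let the fingers close, or fill a call up. It gives the time, the measured TCP pose, the force and the opening at its end, in the units of the state.
- get_state(): the state, without advancing time (a new reading comes with each control period).
- get_image(name): name is "side" or "top"; returns a dict with "image" (384x512x3 uint8, red, green, blue), "fx", "fy", "cx", "cy" (pixels), "D" ([k1, k2, p1, p2, k3] as OpenCV has them; the pictures are not rectified), "position" and "rotation" of the camera in the world. Camera axes: x right, y down, z forward; pixel columns grow to the right and rows downward; lengths in m; the calibration is good to about 2 mm. A picture is of the moment at which its call begins. There is no depth.
- close_job(): hands the job in, once; it reports no verdict.
The state is a dict: "time": time; "joint_positions": joint angles; "qd": joint speeds; "joint_torque": joint torques, N m; "position": TCP position; "tool_rot": TCP orientation; "ft_force": force on the tool from outside, world axes, zero at the start; "torque": the same for the moment, N m; "grip_width": opening from 0.0 (shut) to 1.0 (fully open).
Only numpy, scipy, OpenCV 4.12 (cv2) and the standard library are available. Lean on these libraries where they do the work, as an engineer would, in place of code of your own. Each camera call takes 0.05 s, during which the arm holds its last target. There are 200 camera calls.

## Working session

There is one attempt and no reset: what is moved stays moved. The work goes in short steps, Python scripts to look and compute and a shell command to move; the robot and the scene stay as the last step left them, time stands still between calls to the robot, and variables do not carry over. Pictures are saved under pics/ and viewed, about 8 in all and at most 12, crops included, and the job is handed in when it is done.

```bash
mkdir -p pics
cat > h.py <<'E'
from bench import *
import numpy as np, cv2
def shot(n):
    d=get_image(n); return d
def ray(d,uv):
    K=np.array([[d["fx"],0,d["cx"]],[0,d["fy"],d["cy"]],[0,0,1.]])
    p=cv2.undistortPoints(np.array(uv,float).reshape(-1,1,2),K,np.array(d["D"],float)).reshape(-1,2)
    R=np.array(d["rotation"],float)
    if R.shape!=(3,3): R=cv2.Rodrigues(R)[0]
    return np.array(d["position"]),np.c_[p,np.ones(len(p))]@R.T
def onz(d,uv,z):
    o,r=ray(d,uv); return o+r*((z-o[2])/r[:,2])[:,None]
def proj(d,P):
    K=np.array([[d["fx"],0,d["cx"]],[0,d["fy"],d["cy"]],[0,0,1.]])
    R=np.array(d["rotation"],float)
    if R.shape!=(3,3): R=cv2.Rodrigues(R)[0]
    return cv2.projectPoints(np.array(P,float).reshape(-1,3),cv2.Rodrigues(R.T)[0],-R.T@np.array(d["position"]),K,np.array(d["D"],float))[0].reshape(-1,2)
def save(d,n): cv2.imwrite(n,cv2.cvtColor(d["image"],cv2.COLOR_RGB2BGR))
E
python3 - <<'E'
from h import *
for n in("top","side"):
    d=shot(n);save(d,f"pics/{n}0.png");print(n,d["position"],d["rotation"],d["fx"])
print(get_state())
E
```

```text
top [ 0.44639528 -0.0139187   1.07918444] [-2.17299209  2.12549031 -0.11191999] 395.750593862793
side [ 0.53344067 -0.53872777  0.64105618] [-2.35029544  0.0742347  -0.04172314] 355.8094002480149
{'time': 0.1, 'joint_positions': array([ 1.23812204,  0.32173511, -0.07008189,  1.45155432,  0.02258562,
        1.37076923, -0.05690134]), 'qd': array([ 0.00027245, -0.00330047, -0.00044308, -0.002105  , -0.00048339,
       -0.00064145, -0.00059371]), 'joint_torque': array([-6.04893958e-04, -4.92573738e+01, -4.05915650e-01, -3.13398886e+01,
       -6.41463208e-02,  3.95396759e-02,  8.97425775e-05]), 'position': array([ 0.2207059 , -0.61086654,  0.22157911]), 'tool_rot': array([-3.09286787e+00, -5.41736304e-01,  5.76075677e-04]), 'ft_force': array([ 1.17316844, -0.54176861,  0.48350629]), 'torque': array([ 0.01416715, -0.02974956,  0.0018172 ]), 'grip_width': 0.998569601784384}
```

View pics/top0.png

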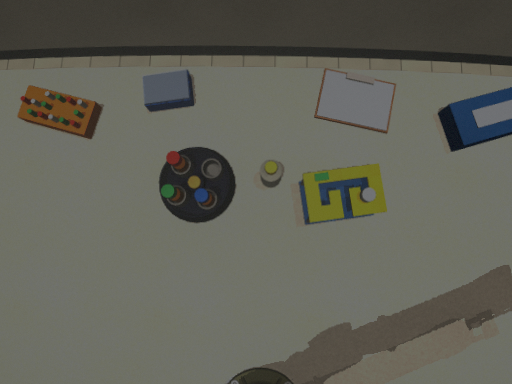

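View pics/side0.png

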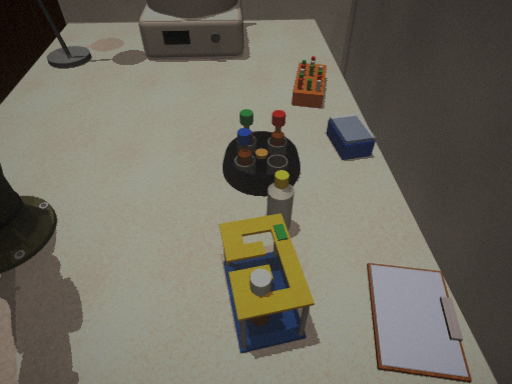

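Top view: rotor around (197,185) with the green cap at (168,191). The wash bottle is at (271,170). The rack's yellow plate is centred near (345,193), with the tag at (321,176), the white cap at (369,195) and the mouth on the lower (robot) edge. The side view agrees.

```bash
cat > m.py <<'E'
from h import *
def comps(d,lo,hi,amin=12):
    m=cv2.inRange(cv2.cvtColor(d["image"],cv2.COLOR_RGB2HSV),lo,hi)
    n,l,s,c=cv2.connectedComponentsWithStats(m)
    return [(s[i,4],c[i],(l==i).astype(np.uint8)) for i in np.argsort(-s[:,4]) if i and s[i,4]>=amin]
COL=dict(green=((50,120,50),(80,255,255)),red=((0,200,100),(4,255,255)),blue=((110,180,90),(125,255,255)),yellow=((24,180,100),(34,255,255)))
def tri(a,ua,b,ub):
    o1,r1=ray(a,[ua]);o2,r2=ray(b,[ub]);A=np.c_[r1[0],-r2[0]]
    s=np.linalg.lstsq(A,o2-o1,rcond=None)[0];p,q=o1+r1[0]*s[0],o2+r2[0]*s[1]
    return (p+q)/2,np.linalg.norm(p-q)
E
python3 - <<'E'
from m import *
D={n:shot(n) for n in("top","side")}
np.set_printoptions(precision=4,suppress=True)
for k,(lo,hi) in COL.items():
    for n,d in D.items():
        for a,c,m in comps(d,lo,hi)[:4]: print(k,n,a,c.round(1))
        if k=="yellow":
            m=comps(d,lo,hi)[0][2]; cn=max(cv2.findContours(m,0,2)[0],key=cv2.contourArea)
            P=onz(d,cn.reshape(-1,2),.13)[:,:2].astype(np.float32)
            print(" plate",cv2.minAreaRect(P),cv2.boxPoints(cv2.minAreaRect(P)))
d=D["top"]; s=D["side"]
cv2.imwrite("pics/c1.png",cv2.resize(cv2.cvtColor(np.vstack([d["image"][140:240,150:290],d["image"][140:240,270:410]]),cv2.COLOR_RGB2BGR),None,fx=3,fy=3,interpolation=cv2.INTER_CUBIC))
E
```

```text
green top 134 [167.2 190.7]
green top 88 [321.2 176.3]
green top 13 [ 42.9 103.4]
green top 13 [ 60.8 119.2]
green side 136 [279.9 231.4]
green side 64 [246.1 112.8]
blue side 42 [243.8 131.9]
yellow top 593 [370.1 194.5]
yellow top 81 [338. 205.]
yellow top 12 [357.1 172.2]
 plate ((0.5773866176605225, -0.24646691977977753), (0.11469243466854095, 0.08151105046272278), 9.245930671691895) [[ 0.5142 -0.2155]
 [ 0.5273 -0.2959]
 [ 0.6405 -0.2775]
 [ 0.6274 -0.197 ]]
yellow side 3399 [266.3 273.8]
 plate ((0.5686032176017761, -0.19401603937149048), (0.11757973581552505, 0.1883358508348465), 9.29460334777832) [[ 0.4954 -0.1106]
 [ 0.5258 -0.2964]
 [ 0.6418 -0.2775]
 [ 0.6114 -0.0916]]
```

View pics/c1.png

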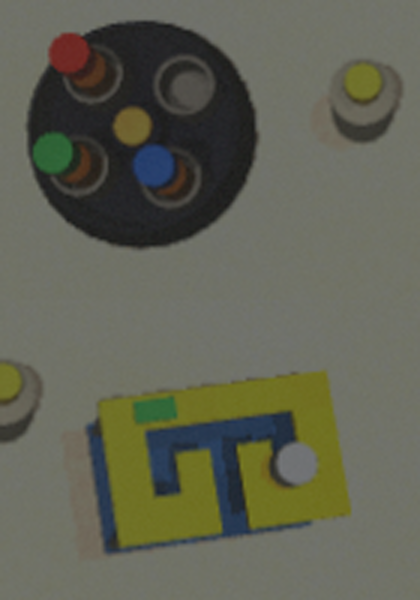

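The crop confirms it: the mouth faces the robot, the free bay is the left one (rack +y) and the wells sit on diagonals. I'll refine with looser masks and cross-check the two views.

```bash
cat > m2.py <<'E'
from m import *
np.set_printoptions(precision=4,suppress=True)
Y=((22,120,50),(36,255,255));G=((48,90,40),(85,255,255))
def plate(d):
    c=comps(d,*Y); 
    m=sum(x[2] for x in c if x[0]>100)
    g=[x for x in comps(d,*G)]
    P=[]
    for x in c:
        cn=max(cv2.findContours(x[2],0,1)[0],key=cv2.contourArea).reshape(-1,2)
        p=onz(d,cn,.13)[:,:2]
        if np.linalg.norm(p.mean(0)-[.57,-.194])<.1 and x[0]>60: P.append(p)
    return cv2.minAreaRect(np.vstack(P).astype(np.float32))
if __name__=="__main__":
    t=shot("top");s=shot("side")
    for d in(t,s):
        r=plate(d);print("plate",r)
    gt=[x[1] for x in comps(t,*G,60)];gs=[x[1] for x in comps(s,*G,60)];print(gt,gs)
    ct=min(gt,key=lambda c:c[0]);tt=[c for c in gt if 300<c[0]<340][0]
    cs=[c for c in gs if c[1]<130][0];ts=[c for c in gs if 220<c[1]<245][0]
    print("cap tri",tri(t,ct,s,cs),"top@.150",onz(t,[ct],.15),"top@.145",onz(t,[ct],.145),"side@.135",onz(s,[cs],.135),)
    print("tag tri",tri(t,tt,s,ts),onz(t,[tt],.133),onz(s,[ts],.133))
    # rotor wells: dark disc
    m=[x for x in comps(t,(100,60,5),(130,255,70),1500)]
    for a,c,k in m: print("dark",a,c)
    # yellow caps: wash
    wt=[x[1] for x in comps(t,*Y,30) if 255<x[1][0]<285];ws=[x[1] for x in comps(s,*Y,30) if 270<x[1][0]<295 and x[1][1]<195]
    print("wash",wt,ws, tri(t,wt[0],s,ws[0]) if wt and ws else"")
    ht=[x[1] for x in comps(t,(0,0,110),(179,60,255),40) if 355<x[1][0]<385 and 180<x[1][1]<210];print("hung",ht, onz(t,ht,.16) if ht else "")
    c=np.array([.5686,-.194]);a=np.radians(9.29);u=np.array([np.cos(a),np.sin(a)]);v=np.array([-u[1],u[0]])
    for n,x,y in(("mouth",-60,0),("turn",20,0),("corner",20,50),("home",-15,50),("tag",46,50),("hung",-15,-50)): print(n,c+u*x/1e3+v*y/1e3)
    # twist of jaw axis
    R=cv2.Rodrigues(get_state()["tool_rot"])[0];print("jaw",R[:,1],"toolz",R[:,2])
E
python3 m2.py
```

```text
plate ((0.5697041153907776, -0.19410748779773712), (0.1192416176199913, 0.18976275622844696), 9.048250198364258)
plate ((0.5688140988349915, -0.1930347979068756), (0.12108852714300156, 0.19137635827064514), 9.28820514678955)
[array([167.1948, 190.526 ]), array([321.3871, 176.2366])] [array([280.1319, 231.5972]), array([246.2426, 116.0735])]
cap tri (array([0.5625, 0.2347, 0.1379]), np.float64(0.002284217069607005)) top@.150 [[0.5621 0.2316 0.15  ]] top@.145 [[0.5627 0.233  0.145 ]] side@.135 [[0.5615 0.2389 0.135 ]]
tag tri (array([ 0.6064, -0.1378,  0.1336]), np.float64(0.0008232412457720189)) [[ 0.607  -0.1379  0.133 ]] [[ 0.6061 -0.1374  0.133 ]]
wash [array([270.5378, 167.2185])] [array([281.4381, 177.4124])] (array([ 0.6222, -0.0143,  0.1524]), np.float64(0.0012078270465470608))
hung [array([368.8413, 193.9206])] [[ 0.5628 -0.2464  0.16  ]]
mouth [ 0.5094 -0.2037]
turn [ 0.5883 -0.1908]
corner [ 0.5803 -0.1414]
home [ 0.5457 -0.1471]
tag [ 0.6059 -0.1372]
hung [ 0.5619 -0.2458]
jaw [ 0.3399 -0.9405 -0.0007] toolz [-0.0003  0.0006 -1.    ]
```

Both views agree. Plate centre is about (0.5692, -0.1938) with yaw 9.15°, size 119–121 × 190–191 mm, and the tag fits it to within 1–2 mm. The green cap is at about (0.562, 0.233). I'm moving over with the jaws turned along rack y.

```bash
python3 -m jog '[[30,52,30,-0.03],[60,105,50,-0.06],[90,157,60,-0.09],[120,210,60,-0.12],[150,262,60,-0.15],[180,315,60,-0.17],[210,367,60,-0.19],[240,420,60,-0.19]]' 0.4 25
python3 -m jog '[[15,53,0,0],[30,106,0,0],[45,159,0,0],[60,212,0,0],[70,265,0,0],[80,318,0,0],[90,371,0,0],[101,424,-20,0]]'
python3 m2.py | grep -v rack >/dev/null
python3 - <<'E'
from m2 import *
print(get_state()["position"])
for n in("top","side"): save(shot(n),f"pics/{n}1.png")
E
```

```text
time: 1.3
position: [0.4616, -0.1896, 0.2829]
tool_rot: [3.131, 0.245, 0.001]
ft_force: [0.5, -1.0, -0.5]
grip_width: 0.698
time: 2.3
position: [0.5633, 0.2345, 0.2641]
tool_rot: [-3.132, -0.244, -0.006]
ft_force: [0.6, -0.1, -0.5]
grip_width: 0.698
[0.5591 0.2399 0.26  ]
```

```bash
python3 -c "
import cv2,numpy as np
a=cv2.imread('pics/top1.png')[120:260,110:310];b=cv2.imread('pics/side1.png')[60:200,180:380]
cv2.imwrite('pics/c2.png',cv2.resize(np.hstack([a,b]),None,fx=2,fy=2))"
```

```text
(no output)
```

View pics/c2.png

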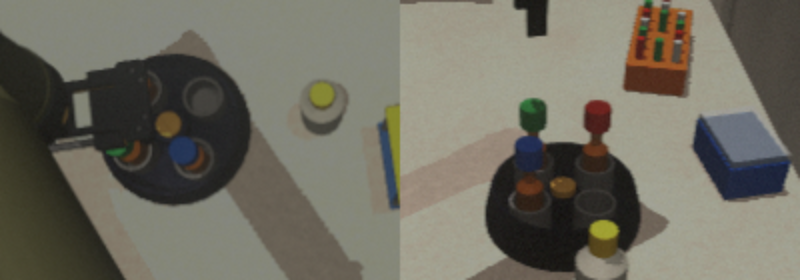

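Gripper is above the green bottle, nothing disturbed. The state reading shifted by a few mm, so I'll check it settles before descending.

```bash
python3 -m jog '[[0,0,-10,0],[0,0,-30,0],[0,0,-50,0],[0,0,-60,0],[0,0,-70,0],[0,0,-70,0],[0,0,-70,0],[0,0,-70,0]]'
python3 - <<'E'
from m2 import *
for i in range(3): print(get_state()["position"]);d=shot("side")
save(d,"pics/side2.png")
cv2.imwrite("pics/c3.png",cv2.resize(cv2.imread("pics/side2.png")[60:200,180:330],None,fx=4,fy=4))
p=get_state()["position"]
print(proj(d,[p,p+[0,0,.019]]),[x[1] for x in comps(d,*G,40)])
E
```

```text
time: 3.5
position: [0.5622, 0.233, 0.1933]
tool_rot: [-3.132, -0.246, -0.002]
ft_force: [0.7, 0.5, -0.3]
grip_width: 0.699
[0.5622 0.233  0.1933]
[0.5622 0.2329 0.1932]
[0.5622 0.2329 0.1931]
[[246.2693  97.0134]
 [246.1615  89.8997]] [array([280.1027, 231.5205]), array([245.8921, 116.6331])]
```

View pics/c3.png

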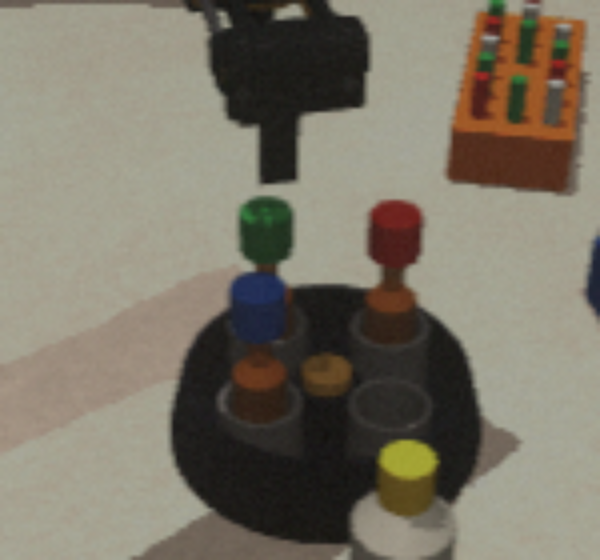

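Aligned in x: the near finger at col ~249 and the cap at ~246 match the jaw yaw. I'm descending and gripping.

```bash
python3 -m jog '[[0,0,-15,0],[0,0,-30,0],[0,0,-45,0],[0,0,-58,0],[0,0,-66,0],[0,0,-70,0],[0,0,-70,0],[0,0,-70,0]]'
python3 -m jog '[[0,0,0,0],[0,0,0,0],[0,0,0,0],[0,0,0,0],[0,0,0,0],[0,0,0,0],[0,0,0,0],[0,0,0,0]]' -1 25
```

```text
time: 4.65
position: [0.5623, 0.2329, 0.1232]
tool_rot: [-3.132, -0.246, -0.001]
ft_force: [0.7, 0.7, -0.1]
grip_width: 0.699
time: 5.65
position: [0.5619, 0.2328, 0.1226]
tool_rot: [-3.132, -0.246, -0.0]
ft_force: [-1.3, 0.3, 0.3]
grip_width: 0.383
```

Gripped (33.3 mm against a 34 mm cap). Lift and look.

```bash
python3 -m jog '[[0,0,8,0],[0,0,25,0],[0,0,50,0],[0,0,75,0],[0,0,100,0],[0,0,125,0],[0,0,150,0],[0,0,165,0]]'
python3 -m jog '[[-4,-15,0,0],[-10,-45,0,0],[-18,-80,0,0],[-27,-120,0,0],[-35,-160,0,0],[-44,-200,0,0],[-50,-230,0,0],[-54,-245,0,0]]'
python3 -m jog '[[-4,-20,0,0],[-10,-55,0,0],[-18,-95,0,0],[-26,-135,0,0],[-32,-165,0,0],[-36,-185,0,0],[-38,-198,0,0],[-38,-198,0,0]]'
python3 -m jog '[[0,0,-10,0],[0,0,-35,0],[0,0,-65,0],[0,0,-95,0],[0,0,-120,0],[0,0,-138,0],[0,0,-145,0],[0,0,-145,0]]'
python3 - <<'E'
from m2 import *
for n in("top","side"):
    d=shot(n);save(d,f"pics/{n}3.png")
    print(n,[x[:2] for x in comps(d,*G,30)])
print(get_state()["position"])
a=cv2.imread('pics/top3.png')[140:280,260:430];b=cv2.imread('pics/side3.png')[180:360,140:340]
cv2.imwrite('pics/c4.png',np.hstack([cv2.resize(a,(400,330)),cv2.resize(b,(400,330))]))
E
```

```text
time: 6.65
position: [0.5623, 0.2331, 0.2901]
tool_rot: [-3.131, -0.246, -0.004]
ft_force: [-0.1, -0.3, -0.9]
grip_width: 0.384
time: 7.65
position: [0.5066, -0.0153, 0.2866]
tool_rot: [3.132, 0.24, -0.003]
ft_force: [-0.5, 0.7, -0.7]
grip_width: 0.384
time: 8.65
position: [0.4699, -0.2104, 0.2874]
tool_rot: [-3.132, -0.245, 0.0]
ft_force: [0.3, -0.1, -1.2]
grip_width: 0.385
time: 9.65
position: [0.4701, -0.2101, 0.1426]
tool_rot: [-3.132, -0.247, 0.0]
ft_force: [-0.8, -0.1, -0.5]
grip_width: 0.386
top [(np.int32(91), array([321.3297, 176.2857]))]
side [(np.int32(145), array([280.0897, 231.5724]))]
[ 0.4706 -0.2105  0.1435]
```

View pics/c4.png

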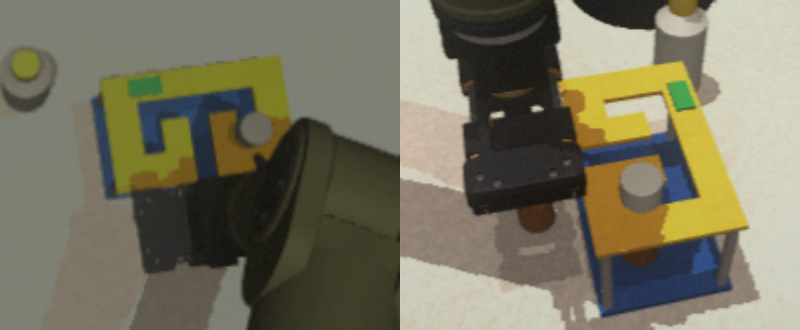

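The bottle hangs in front of the mouth; its amber lower end shows in the side view at about (208,300). I'll check its tilt from that against an upright bottle.

Run:
```python
from m2 import *
d=shot("side");p=get_state()["position"]
c=[x for x in comps(d,(0,110,30),(14,255,180),25)]
for a,u,m in c:
    if 185<u[0]<235 and 270<u[1]<330:
        ys,xs=np.where(m);print(a,u,xs.min(),xs.max(),ys.min(),ys.max())
th=np.linspace(0,6.28,40)
for z in(.0365,.06):
    q=proj(d,np.c_[p[0]+.017*np.cos(th),p[1]+.017*np.sin(th),0*th+z]);print(z,q.min(0),q.max(0))
```

```text
239 [208.1464 298.1172] 199 217 290 306
0.0365 [199.2458 290.9495] [217.8406 308.0175]
0.06 [197.8497 284.3774] [216.9308 301.6398]
```

It's upright and centred: predicted columns 199–218 and bottom row 308, measured 199–217 and 306. With the jaws along rack y, the right finger would clear the hung white cap by only 1–2 mm. I'll turn the jaws a quarter turn here, before entering.

```bash
python3 -c "
from bench import *
print(get_state()['joint_positions'])"
```

```text
[ 0.81890538  0.11727054 -0.47693322  1.87013228  0.05885177  1.16591408
 -1.09224701]
```

```bash
python3 -m jog '[[0,0,0,0.12],[0,0,0,0.28],[0,0,0,0.44],[0,0,0,0.6],[0,0,0,0.76],[0,0,0,0.92],[0,0,0,1.08],[0,0,0,1.24]]'
python3 -m jog '[[0,0,0,0.14],[0,0,0,0.26],[0,0,0,0.33],[0,0,0,0.33],[0,0,0,0.33],[0,0,0,0.33],[0,0,0,0.33],[0,0,0,0.33]]'
python3 - <<'E'
from m2 import *
d=shot("side");p=get_state()["position"];print(p)
for a,u,m in comps(d,(0,110,30),(14,255,180),25):
    if 185<u[0]<235 and 250<u[1]<330:
        ys,xs=np.where(m);print(a,u,xs.min(),xs.max(),ys.min(),ys.max())
E
```

```text
time: 10.8
position: [0.4704, -0.2106, 0.1435]
tool_rot: [2.4, 2.025, 0.001]
ft_force: [0.3, 1.4, -0.7]
grip_width: 0.383
time: 11.8
position: [0.4699, -0.2103, 0.1426]
tool_rot: [2.042, 2.388, 0.0]
ft_force: [-0.2, 0.3, -0.9]
grip_width: 0.385
[ 0.4699 -0.2103  0.1426]
554 [206.1534 290.3285] 195 216 273 307
```

Still upright. Entering the stem.

```bash
python3 -m jog '[[5,0.8,0,0],[14,2.3,0,0],[24,4,0,0],[34,5.6,0,0],[44,7.3,0,0],[53,8.8,0,0],[60,10,0,0],[60,10,0,0]]'
python3 -m jog '[[5,0.8,0,0],[14,2.3,0,0],[24,4,0,0],[34,5.6,0,0],[44,7.3,0,0],[53,8.8,0,0],[58.5,9.7,0,0],[58.5,9.7,0,0]]'
python3 - <<'E'
from m2 import *
c=np.array([.5692,-.1938]);a=np.radians(9.15);u=np.array([np.cos(a),np.sin(a)]);v=np.array([-u[1],u[0]])
for n in("top","side"):
    d=shot(n);save(d,f"pics/{n}4.png")
p=get_state()["position"];q=p[:2]-c;print(p,"rack",q@u*1e3,q@v*1e3)
a=cv2.imread('pics/top4.png')[140:280,260:430];b=cv2.imread('pics/side4.png')[180:360,160:340]
cv2.imwrite('pics/c5.png',np.hstack([cv2.resize(a,(400,330)),cv2.resize(b,(400,400))[:330]]))
E
```

```text
time: 12.85
position: [0.5303, -0.2, 0.1425]
tool_rot: [-2.041, -2.388, -0.001]
ft_force: [-0.1, -0.1, -1.4]
grip_width: 0.386
time: 13.85
position: [0.5887, -0.1903, 0.1425]
tool_rot: [-2.041, -2.388, -0.0]
ft_force: [-0.3, -0.0, -1.6]
grip_width: 0.381
[ 0.5882 -0.1907  0.1425] rack 19.2151478607062 0.03616291457991994
```

View pics/c5.png

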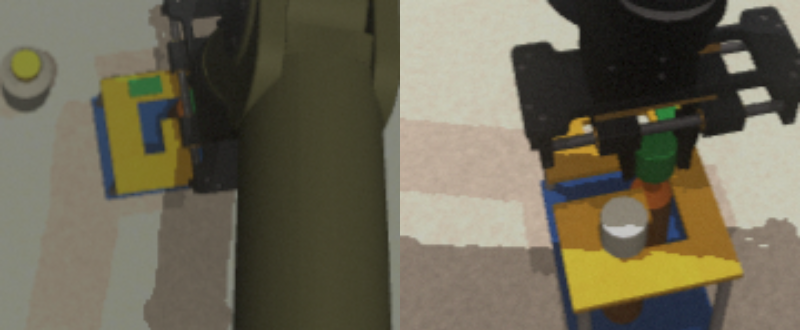

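The neck is in the slot at the turn with no contact force. Across, then back into the bay.

```bash
python3 -m jog '[[0,4,0,0],[-1,12,0,0],[-2.3,21,0,0],[-3.8,30,0,0],[-5.3,39,0,0],[-6.5,46,0,0],[-7.2,49.4,0,0],[-7.2,49.4,0,0]]'
python3 -m jog '[[-3,-0.5,0,0],[-9,-1.4,0,0],[-16,-2.6,0,0],[-23,-3.7,0,0],[-30,-4.8,0,0],[-34.6,-5.6,0,0],[-34.6,-5.6,0,0],[-34.6,-5.6,0,0]]'
python3 - <<'E'
from m2 import *
c=np.array([.5692,-.1938]);a=np.radians(9.15);u=np.array([np.cos(a),np.sin(a)]);v=np.array([-u[1],u[0]])
for n in("top","side"):
    d=shot(n);save(d,f"pics/{n}5.png")
p=get_state()["position"];q=p[:2]-c;print(p,"rack",q@u*1e3,q@v*1e3)
a=cv2.imread('pics/top5.png')[140:280,260:430];b=cv2.imread('pics/side5.png')[180:360,160:340]
cv2.imwrite('pics/c6.png',np.hstack([cv2.resize(a,(400,330)),cv2.resize(b,(400,400))[:330]]))
E
```

```text
time: 14.95
position: [0.5812, -0.1411, 0.1426]
tool_rot: [2.041, 2.388, -0.0]
ft_force: [0.2, -0.1, -1.0]
grip_width: 0.383
time: 15.95
position: [0.5468, -0.1468, 0.1427]
tool_rot: [2.041, 2.388, 0.0]
ft_force: [0.5, 0.5, -0.9]
grip_width: 0.382
[ 0.5468 -0.1467  0.1426] rack -14.61764038927348 50.06431785644741
```

View pics/c6.png

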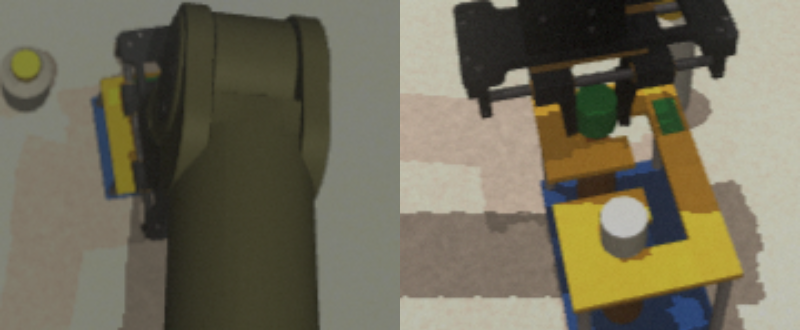

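In the bay above the hanging place. Now lowering about 10 mm onto the plate.

```bash
python3 -m jog '[[0,0,-2,0],[0,0,-4,0],[0,0,-6,0],[0,0,-7,0],[0,0,-8,0],[0,0,-8.5,0],[0,0,-9,0],[0,0,-9,0]]'
python3 -m jog '[[0,0,-0.5,0],[0,0,-1,0],[0,0,-1,0],[0,0,-1,0],[0,0,-1,0],[0,0,-1,0],[0,0,-1,0],[0,0,-1,0]]'
```

```text
time: 17.05
position: [0.5466, -0.1468, 0.1336]
tool_rot: [2.041, 2.388, 0.0]
ft_force: [0.1, 0.5, -0.5]
grip_width: 0.384
time: 18.05
position: [0.5466, -0.1468, 0.1326]
tool_rot: [2.041, 2.388, 0.0]
ft_force: [-0.1, 0.0, -1.2]
grip_width: 0.383
```

```bash
python3 -m jog '[[0,0,0,0],[0,0,0,0],[0,0,0,0],[0,0,0,0],[0,0,0,0],[0,0,0,0],[0,0,0,0],[0,0,0,0]]' 0.29
python3 -m jog '[[0,0,5,0],[0,0,15,0],[0,0,30,0],[0,0,50,0],[0,0,80,0],[0,0,110,0],[0,0,140,0],[0,0,160,0]]'
python3 -m jog '[[-10,-30,0,0],[-25,-70,0,0],[-40,-120,0,0],[-55,-170,0,0],[-70,-220,0,0],[-85,-260,0,0],[-95,-290,0,0],[-95,-290,0,0]]'
python3 - <<'E'
from m2 import *
D={}
for n in("top","side"):
    D[n]=d=shot(n);save(d,f"pics/{n}6.png");print(n,[x[:2] for x in comps(d,*G,40)])
gt=[x[1] for x in comps(D["top"],*G,60)]
c=np.array([.5692,-.1938]);a=np.radians(9.15);R=np.array([[np.cos(a),np.sin(a)],[-np.sin(a),np.cos(a)]])
for g in gt:
    p=onz(D["top"],[g],.157)[0];print(p,R@(p[:2]-c)*1e3)
a=cv2.imread('pics/top6.png')[140:280,150:430];b=cv2.imread('pics/side6.png')[90:360,160:340]
cv2.imwrite('pics/c7.png',np.hstack([cv2.resize(a,(560,280)),cv2.resize(b,(240,360))[40:320]]))
print(proj(D["side"],[[.5466,-.1468,z] for z in(.028,.06,.145)]))
E
```

```text
time: 19.05
position: [0.5466, -0.1468, 0.1326]
tool_rot: [2.042, 2.388, 0.0]
ft_force: [0.0, 0.1, -0.4]
grip_width: 0.647
time: 20.05
position: [0.5472, -0.1468, 0.2959]
tool_rot: [2.039, 2.385, 0.002]
ft_force: [0.1, -0.1, -0.1]
grip_width: 0.648
time: 21.05
position: [0.4495, -0.4402, 0.2934]
tool_rot: [2.048, 2.381, -0.002]
ft_force: [-0.0, 0.2, -0.4]
grip_width: 0.648
top [(np.int32(159), array([326.6541, 199.673 ])), (np.int32(93), array([321.2903, 176.2903]))]
side [(np.int32(371), array([247.6253, 232.8787])), (np.int32(146), array([280.0616, 231.589 ]))]
[ 0.5475 -0.1474  0.157 ] [-14.0399  49.3063]
[ 0.6027 -0.1345  0.157 ] [42.5458 53.2015]
[[248.1799 269.755 ]
 [248.0196 260.5998]
 [247.5377 233.0995]]
```

View pics/c7.png

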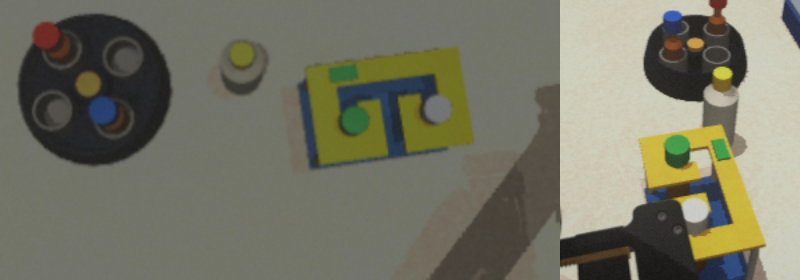

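```bash
python3 -m jog '[[0,0,0,0],[0,0,0,0],[0,0,0,0],[0,0,0,0],[0,0,0,0],[0,0,0,0],[0,0,0,0],[0,0,0,0]]'
python3 - <<'E'
from m2 import *
t=shot("top")
print([x[1] for x in comps(t,*G,60)],[x[1] for x in comps(t,*Y,30) if 255<x[1][0]<285],[x[1] for x in comps(t,(0,0,110),(179,60,255),40) if 355<x[1][0]<385 and 180<x[1][1]<210])
o=cv2.imread("pics/top0.png");n=cv2.cvtColor(t["image"],cv2.COLOR_RGB2BGR)
dd=cv2.absdiff(o,n).max(2);print("rotor red/blue diff",dd[150:175,165:190].max(),dd[185:210,194:216].max())
print(close_job())
E
```

```text
time: 22.15
position: [0.4516, -0.4369, 0.2926]
tool_rot: [2.042, 2.388, 0.0]
ft_force: [0.3, -0.7, 0.0]
grip_width: 0.645
[array([326.6835, 199.6392]), array([321.3152, 176.25  ])] [array([270.5667, 167.175 ])] [array([368.8788, 194.0758])]
rotor red/blue diff 9 8
the job is handed in; nothing more can be done
None
```

The green-capped bottle now hangs in the free bay and the job is handed in, at about 22 s of the 48 s allowed. I lifted it from its well and carried it over the other bottles to the rack's mouth. There I turned the jaws a quarter turn, because they would otherwise have passed the white cap with only 1–2 mm to spare. The neck then went along the stem, across and back into the bay. I lowered the cap onto the plate, let go and backed the arm away.

**Position:** in the top view the cap is at rack (-14.0, 49.3) mm, against the hanging place at (-15, 50). In the side view it is within 0.3 px of where a hung cap should appear, so the height fits.

**At rest:** about a second later the cap had moved less than 0.1 px.

**Other bottles:** the wash bottle and the white cap are within 0.2 px of their starting pixels. The red and blue bottles' image patches match the first picture to within noise.

**Not confirmed:**
- I aimed for the stated hanging place, so the neck may sit 1–2 mm short of the bay's closed end.
- I saw no clear force on touching the plate, so the bottle may have dropped up to about 1 mm on release.
- I did not measure the tilt separately after letting go.

No check failed or disagreed.

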